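# Feed the next head blank from the gravity rack to the wide cup

## Robot

A 7-joint arm with a two-finger parallel gripper is mounted at the origin on a cart in front of the work surface, level with it; the furniture and walls round the work are solid. World frame = base frame: x ahead of the robot, y to its left, z up, the work surface at z = 0. Lengths are in m, angles in rad, forces in N, time in s.
With the tool pointing down it reaches from about 0.4 to 0.85 m from the base axis. Payload 10.4 kg.
Tool frame: the origin (TCP) lies midway between the tips of the shut fingers; the grasp point (between the pads) lies hold_point_z behind it (hold_point_z is the distance from the TCP to the grasp point, in m); z points along the fingers, y is the line along which they close (so a half turn about z gives the same grasp; the last joint's range is limited). The gripper opens to 87 mm and grips with 3 to 60 N. Pads are 19 mm wide; open, the fingers measure 117 mm over their backs; the gripper's body (75 mm by 190 mm) begins 51 mm behind the grasp point.
Start: joints at [1.312, 0.332, -0.065, 1.46, 0.022, 1.35, -0.088], TCP at [0.146, -0.608, 0.223] pointing down, gripper open.
Joint ranges: [-2.6, 2.6], [-0.5, 2.12], [-1.47, 1.34], [0.16, 2.42], [-1.27, 4.41], [0.06, 2.06], [-2.6, 2.6]. Speed limits (rad/s): [2.22, 2.22, 2.79, 2.79, 3.14, 3.14, 3.14].

## Interface

Orientations are given as a unit quaternion [x, y, z, w].
In Python, from bench import * gives the robot as it stands. The module is installed in compiled form; this text tells all that it offers.
- The arm moves only by the tool drive_tool, never from a script. Its argument "increments" is a list of rows, each a list of 6 numbers: the shift along the tool's x, y, z scaled (see below), then the turn, a rotation vector about the tool's x, y, z scaled (see below). In form: [[dx, dy, dz, rx, ry, rz], ...]. A call has exactly 5 rows; each row is the pose to reach, as a shift and turn from the pose commanded when the call began, along the tool's axes at that moment; what a row does not reach only later rows make up. The controller multiplies each number of a shift by 300 mm and each number of a turn by pi/4 rad. A row lasts 1/12 s, in which the tool goes at most 41.7 mm and 7.16 degrees, less where a joint would pass 70% of its speed; a pose out of reach is approached as far as the arm can. A call with a number of a shift or a turn outside -1 to 1 is refused whole. A call with a gripper value outside its range is refused whole. "claw" is the closure, from 0 (fully open) to 1 (shut), set as the call begins (left out, the last holds). The fingers move at their own pace and stop on an object; "force" is the grip in N (left out, the last holds). Time passes only in rows, so rows that repeat a pose let the fingers close, or fill a call up. It gives the time, the measured TCP pose, the force, the opening and the grip force at its end, in the units of the state.
- read_state(): the state, without advancing time (a new reading comes with each control period).
- camera(name): name is "scene" or "top"; returns the picture (480x640x3 uint8, blue, green, red); there is no depth.
- get_calibration(name): a dict with "K" (3x3 intrinsics, pixels), "k1" (the pictures are not rectified: a ray, as slopes to the right and down, at radius r is drawn at 1 + k1 r^2 times it, then the intrinsics apply), "position" and "rotation" of the camera in the world. Camera axes: x right, y down, z forward; pixel columns grow to the right and rows downward; lengths in m; the calibration is good to about 2 mm. A picture is of the moment at which its call begins. get_calibration takes no time and is no camera call.
- close_job(): hands the job in; it is judged then, once.
The state is a dict: "time": time; "joint_positions": joint angles; "joint_vel": joint speeds; "joint_torque": joint torques, N m; "ee_pos": TCP position; "eef_rot": TCP orientation; "ft_force": force on the tool from outside, world axes, zero at the start; "torque": the same for the moment, N m; "width": finger opening in m; "grip_force": force on a finger pad.
Only numpy, scipy, OpenCV 4.12 (cv2) and the standard library are available. Lean on these libraries where they do the work, as an engineer would, in place of code of your own. Each camera call takes 0.05 s, during which the arm holds its last target. There are 200 camera calls.

## Task

The wooden balls on the sloping two-rod rack are blanks for puppet heads. Take the lowest ball, the one resting against the stop at the low end, lift it off so that the next one rolls down to the stop, and set it gently, without dropping it, in the wide cup of the two round cup posts, then let go. Take only that ball; the next one must stay on the rack.

Things in the scene. Friction and masses are not known exactly. Their poses are not given: they have to be found in the camera images.
- ball_rack: Fixed rack: base 300x75x12 mm, two steel rods sloping 0.17 rad down along its -x to a stop; three loose 48 mm wooden balls lie on the rods in a touching row. Origin: under the base's centre; x up the track, y across, z up. A ball at the stop: centre at (-0.085, 0, 0.078) m. Rods, stop, supports: at most 42 mm wide, so a ball is gripped along y; stop's top 6 mm above the end ball's centre.
- ball_end_center (a point): Centre of the ball that rests against the stop at the low end of the rack: plain wood, 48 mm across, about 40 g.
- ball_second_center (a point): Centre of the second ball, just behind it up the slope: the same, 48 mm across, about 40 g. It rolls down to the stop by itself when the end ball is taken.
- wide_cup_seat (a point): Where the centre of a ball lies when seated in the wide cup: 74 mm above the table, on the axis of a fixed turned wooden post with a foot 76 mm across and 12 mm high, a thin stem and an open cup on top: 38 mm outside, 30 mm inside, rim 55 mm above the table. The ball overhangs the rim all round. The other, lower post (42 mm) has a narrow cup 22 mm across: not meant.
There are look-alikes about, which are no part of the job. What is shaped like the part that bears wide_cup_seat but pink or yellow is not meant.

How it is judged:
By the outcome, as a careful person would: the job done as asked, in the order asked, and still so for the second after the job is handed in, with the robot touching nothing.
It also fails if it takes over 37 s, if anything falls off the work surface, if the arm or the gripper's body presses on something with over 40 N, if the wrist force passes 120 N, or if a joint passes its speed limit or range.

## Working session

There is one attempt and no reset: what is moved stays moved. The work goes in short steps, Python scripts to look and compute and a tool call to move; the robot and the scene stay as the last step left them, time stands still between calls to the robot, and variables do not carry over. Pictures are saved under pics/ and viewed, at most 10 in all, crops included, and the job is handed in when it is done.

Besides the shell and the picture viewer there is one more tool, called after "Request:" by a JSON object that holds its "api" and its "payload", one argument or row to a line. drive_tool: Moves the arm, as the interface text tells. Its arguments: {"type":"object","properties":{"increments":{"type":"array","items":{"type":"array","items":{"type":"number"}}},"claw":{"type":"number"},"force":{"type":"number"}},"required":["increments"]}

```bash
mkdir -p pics
cat > h.py <<'E'
from bench import *
import numpy as np, cv2
from scipy.spatial.transform import Rotation as R
def ray(name,u,v):
    c=get_calibration(name);K=np.array(c["K"],float)
    d=np.array([(u-K[0,2])/K[0,0],(v-K[1,2])/K[1,1]]);s=d.copy()
    for _ in range(20): s=d/(1+c["k1"]*(s@s))
    Rm=np.array(c["rotation"],float)
    if Rm.shape!=(3,3): Rm=R.from_quat(Rm).as_matrix()
    return np.array(c["position"],float),Rm@np.array([s[0],s[1],1])
def onz(name,u,v,z):
    p,d=ray(name,u,v);return p+d*(z-p[2])/d[2]
def tri(a,b):
    (p,d),(q,e)=ray("scene",*a),ray("top",*b)
    t=np.linalg.lstsq(np.c_[d,-e],q-p,rcond=None)[0]
    x,y=p+d*t[0],q+e*t[1];return (x+y)/2,np.linalg.norm(x-y)
E
python3 - <<'E'
from h import *
for n in("scene","top"):
    cv2.imwrite(f"pics/{n}0.png",camera(n));print(get_calibration(n))
print(read_state())
E
```

```text
{'K': array([[460.14499277,   0.        , 319.07955324],
       [  0.        , 460.14499277, 242.79471707],
       [  0.        ,   0.        ,   1.        ]]), 'k1': -0.04506993530748455, 'position': array([0.0075445 , 0.32275446, 0.61971151]), 'rotation': array([-0.3931856 ,  0.81037445, -0.38618693,  0.19889189])}
{'K': array([[446.04833798,   0.        , 320.94728337],
       [  0.        , 446.04833798, 235.12898053],
       [  0.        ,   0.        ,   1.        ]]), 'k1': -0.005293634613378198, 'position': array([ 0.47504726, -0.05152798,  0.92506838]), 'rotation': array([ 0.7104658 , -0.70294984,  0.03169465, -0.00976307])}
{'time': 0.1, 'joint_positions': array([ 1.31243289,  0.33280675, -0.06470637,  1.46083504,  0.02161831,
        1.34989401, -0.08847666]), 'joint_vel': array([-1.35420405e-03, -2.10642766e-03,  5.78757321e-08, -2.82464098e-03,
       -9.31505753e-04, -9.06103796e-04,  5.48313387e-04]), 'joint_torque': array([ 2.18570349e-03, -6.24547505e+01,  2.54336715e-02, -3.90719247e+01,
       -6.13033469e-02,  3.66750592e-02,  1.48782652e-05]), 'ee_pos': array([ 0.14590756, -0.60738589,  0.22184536]), 'eef_rot': array([ 9.93056733e-01,  1.17634759e-01, -1.08519161e-04, -6.13998522e-04]), 'ft_force': array([-0.77318217,  1.43185218, -0.55730013]), 'torque': array([ 0.0280043 ,  0.0536172 , -0.02883488]), 'grip_force': 0.0, 'width': 0.08709278936235292}
```

View pics/scene0.png

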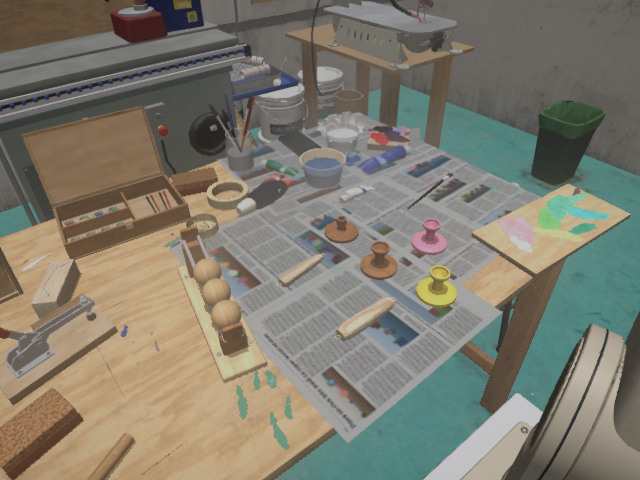

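View pics/top0.png

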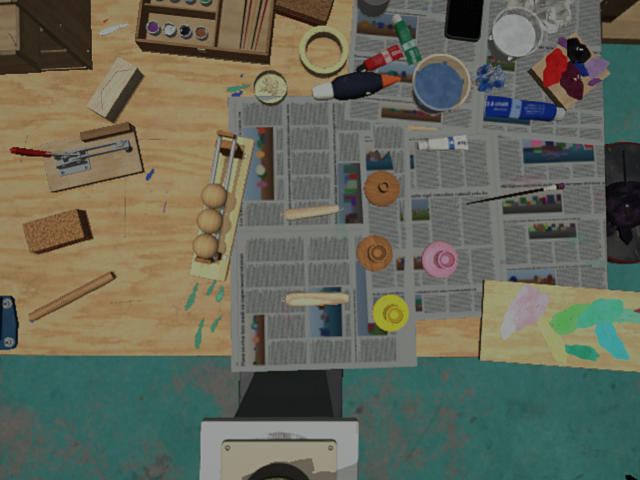

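Scene picture: balls at about (226,314), (216,291) and (207,270), with the stop near (232,340). Top picture: the same balls at (207,245), (210,220) and (214,195), so the low end is at the bottom, nearest the robot.

Cup candidates in the top picture: wooden (375,253), wooden and lower (382,188), pink (440,260), yellow (391,313). By the description I choose the wooden post at top (375,253), scene (380,258). I'll check it in a close crop.

Run:
```python
from h import *
s=cv2.imread("pics/scene0.png");t=cv2.imread("pics/top0.png")
def circ(im,x0,y0,w,h,r0,r1,p2=12,k=4):
    g=cv2.resize(cv2.cvtColor(im[y0:y0+h,x0:x0+w],6),None,fx=k,fy=k,interpolation=2)
    c=cv2.HoughCircles(cv2.medianBlur(g,5),cv2.HOUGH_GRADIENT,1,12*k,param1=100,param2=p2,minDist=12*k) if 0 else cv2.HoughCircles(cv2.medianBlur(g,5),cv2.HOUGH_GRADIENT,1,14*k,param1=80,param2=p2,minRadius=r0*k,maxRadius=r1*k)
    return [] if c is None else (c[0][:6]/k+[x0-.375,y0-.375,0]).round(1)
print("top balls",circ(t,180,170,60,110,11,17,15))
print("scene balls",circ(s,180,245,70,95,11,18,15))
print("top post",circ(t,350,230,52,48,14,22,15),circ(t,358,236,36,36,5,11,12))
print("narrow",circ(t,355,165,52,48,14,22,15))
for b,a in (((207,245),(226,314)),((210,220),(216,291)),((214,195),(207,270))): print(tri(a,b))
print("post rim approx",tri((380,246),(374,253)),"narrow",tri((341,219),(381,187)))
a=cv2.resize(s[200:300,310:460],(600,400),interpolation=2)
b=cv2.resize(t[165:285,180:240],(200,400),interpolation=2)
cv2.imwrite("pics/crop.png",np.hstack([a,b]))
```

```text
top balls [[209.2 248.   15.2]]
scene balls [[226.5 314.2  15.1]
 [217.  291.2  14.1]
 [208.8 272.2  12.4]]
top post [] [[376.  253.    9.6]]
narrow [[381.8 186.2  20.1]]
(array([0.50447775, 0.13905368, 0.07402031]), np.float64(0.0020505277149809507))
(array([0.55068109, 0.13143406, 0.08552784]), np.float64(0.0006294984866903746))
(array([0.59650768, 0.12294017, 0.09552963]), np.float64(0.0004869847207592356))
post rim approx (array([ 0.4907847 , -0.18376737,  0.05875679]), np.float64(0.004762061310844332)) narrow (array([ 0.62444828, -0.19907792,  0.04199733]), np.float64(0.0021644005786914293))
```

View pics/crop.png

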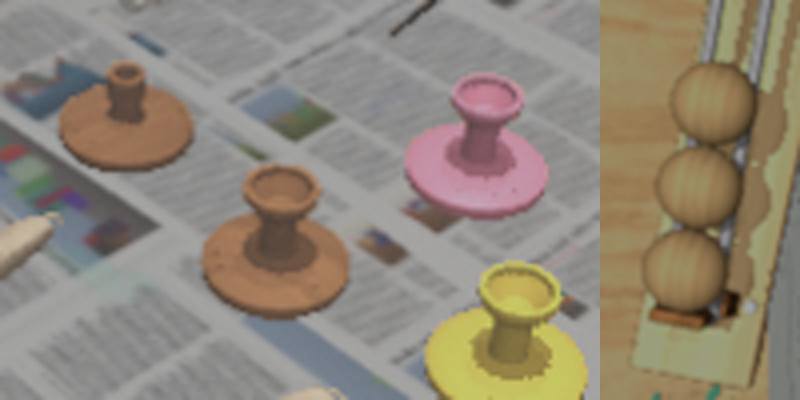

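The crop confirms the choice. The wooden post at crop (282,183), scene (380.5,246), has the wide cup, and the other wooden one is low and narrow. The end ball is at top (205.6,246.3), resting on the brown stop.

Run:
```python
from h import *
B=[tri((226.5,314.2),(205.6,246.3)),tri((217,291.2),(209.5,221.4)),tri((208.8,272),(213.7,195.9))]
for b in B: print(b)
print([onz("top",*p,z) for p,z in (((205.6,246.3),.078),((209.5,221.4),.086),((213.7,195.9),.094))])
print([onz("scene",*p,z) for p,z in (((226.5,314.2),.078),((217,291.2),.086),((208.8,272),.094))])
print("cup",onz("scene",380.5,245.8,.055),onz("top",375.8,253,.055))
s=read_state();Rm=R.from_quat(s["eef_rot"]).as_matrix();print(Rm.round(3),s["ee_pos"],s["time"])
import bench;print([n for n in dir(bench) if "hold" in n.lower()], getattr(bench,"hold_point_z",None), s.keys())
```

```text
(array([0.50146052, 0.14024736, 0.07699197]), np.float64(0.00042357920734269867))
(array([0.5475944 , 0.13143013, 0.08748936]), np.float64(0.0003805758545124328))
(array([0.59445483, 0.12279691, 0.09246624]), np.float64(0.0024770989014477746))
[array([0.50131626, 0.13983518, 0.078     ]), array([0.54782539, 0.13192246, 0.086     ]), array([0.59490407, 0.12356202, 0.094     ])]
[array([0.50069362, 0.14074638, 0.078     ]), array([0.54896367, 0.13075245, 0.086     ]), array([0.59178392, 0.12247405, 0.094     ])]
cup [ 0.49246382 -0.19032951  0.055     ] [ 0.4924775  -0.18607721  0.055     ]
[[ 0.972  0.234 -0.   ]
 [ 0.234 -0.972  0.001]
 [-0.    -0.001 -1.   ]] [ 0.14590756 -0.60738589  0.22184536] 0.1
['hold_point_z'] 0.0187 dict_keys(['time', 'joint_positions', 'joint_vel', 'joint_torque', 'ee_pos', 'eef_rot', 'ft_force', 'torque', 'grip_force', 'width'])
```

Create go.py:
```python
from h import *
import sys
# target TCP x y z yaw(of tool x) -> total increment in move units, from the measured pose
s=read_state();Rm=R.from_quat(s["eef_rot"]);p=s["ee_pos"]
x,y,z,a=map(float,sys.argv[1:5])
T=R.from_matrix(np.array([[np.cos(a),np.sin(a),0],[np.sin(a),-np.cos(a),0],[0,0,-1]]))
d=Rm.inv().apply(np.array([x,y,z])-p)
print("t",round(s["time"],2),"p",p.round(4),"shift",(d/.3).round(3),"turn",((Rm.inv()*T).as_rotvec()/(np.pi/4)).round(3),"rows",round(np.linalg.norm(d)/.0417,1),"w",round(s["width"],4),"j",s["joint_positions"].round(2))
```

```text
(no output)
```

Request:
{"api": "drive_tool", "payload": {
  "increments": [
    [0.113, -0.07, 0, 0, 0, 0.106],
    [0.226, -0.14, 0, 0, 0, 0.212],
    [0.34, -0.21, 0, 0, 0, 0.318],
    [0.453, -0.28, 0, 0, 0, 0.424],
    [0.566, -0.35, 0, 0, 0, 0.53]
  ],
  "claw": 0
}}

```text
time: 0.52
ee_pos: [0.2875, -0.4642, 0.2223]
eef_rot: [0.996, -0.092, -0.0, -0.0]
ft_force: [1.7, -0.2, 0.3]
width: 0.0873
grip_force: 0.0
```

```bash
python3 go.py 0.48 -0.2 0.2 -0.181
```

```text
t 0.52 p [ 0.2875 -0.4642  0.2223] shift [ 0.469 -0.984  0.074] turn [-0.     0.    -0.005] rows 7.9 w 0.0873 j [ 1.06  0.17 -0.14  1.67  0.02  1.31 -0.84]
```

Request:
{"api": "drive_tool", "payload": {
  "increments": [
    [0.06, -0.12, 0, 0, 0, 0],
    [0.12, -0.24, 0, 0, 0, 0],
    [0.18, -0.36, 0, 0, 0, 0],
    [0.24, -0.48, 0, 0, 0, 0],
    [0.3, -0.6, 0, 0, 0, 0]
  ]
}}

```text
time: 0.93
ee_pos: [0.4081, -0.3032, 0.2224]
eef_rot: [0.996, -0.09, -0.0, 0.0]
ft_force: [1.0, -0.7, -0.1]
width: 0.087
grip_force: 0.0
```

```bash
python3 go.py 0.501 0.14 0.17 -0.181
```

```text
t 0.93 p [ 0.4081 -0.3032  0.2224] shift [ 0.039 -1.509  0.174] turn [0.    0.    0.001] rows 10.9 w 0.087 j [ 0.84  0.09 -0.31  1.75  0.03  1.3  -1.23]
```

Request:
{"api": "drive_tool", "payload": {
  "increments": [
    [0.005, -0.13, 0, 0, 0, 0],
    [0.01, -0.26, 0, 0, 0, 0],
    [0.015, -0.39, 0, 0, 0, 0],
    [0.02, -0.52, 0, 0, 0, 0],
    [0.02, -0.65, 0, 0, 0, 0]
  ]
}}

```text
time: 1.35
ee_pos: [0.4483, -0.1124, 0.2224]
eef_rot: [0.996, -0.09, -0.0, 0.0]
ft_force: [1.7, -0.4, 0.2]
width: 0.0869
grip_force: 0.0
```

Request:
{"api": "drive_tool", "payload": {
  "increments": [
    [0.005, -0.13, 0.02, 0, 0, 0],
    [0.01, -0.26, 0.04, 0, 0, 0],
    [0.015, -0.39, 0.06, 0, 0, 0],
    [0.02, -0.52, 0.08, 0, 0, 0],
    [0.02, -0.65, 0.1, 0, 0, 0]
  ]
}}

```text
time: 1.77
ee_pos: [0.4893, 0.0782, 0.1923]
eef_rot: [0.996, -0.09, 0.0, 0.0]
ft_force: [1.1, -0.5, 0.8]
width: 0.0871
grip_force: 0.0
```

```bash
python3 go.py 0.501 0.14 0.17 -0.181
```

```text
t 1.77 p [0.4893 0.0782 0.1923] shift [ 0.001 -0.21   0.074] turn [ 0. -0.  0.] rows 1.6 w 0.0871 j [ 0.41  0.12 -0.7   1.81  0.08  1.24 -2.06]
```

Request:
{"api": "drive_tool", "payload": {
  "increments": [
    [0.0, -0.08, 0.03, 0, 0, 0],
    [0.0, -0.16, 0.06, 0, 0, 0],
    [0.001, -0.21, 0.075, 0, 0, 0],
    [0.001, -0.21, 0.075, 0, 0, 0],
    [0.001, -0.21, 0.075, 0, 0, 0]
  ]
}}

```text
time: 2.18
ee_pos: [0.5004, 0.1388, 0.1695]
eef_rot: [0.996, -0.089, -0.001, 0.0]
ft_force: [-0.2, 0.1, 0.1]
width: 0.0871
grip_force: 0.0
```

```bash
python3 go.py 0.501 0.14 0.059 -0.181
python3 - <<'E'
from h import *
s=camera("scene");t=camera("top")
cv2.imwrite("pics/close.png",np.hstack([cv2.resize(s[190:360,130:300],(400,400)),cv2.resize(t[150:290,140:280],(400,400))]))
E
```

```text
t 2.18 p [0.5004 0.1388 0.1695] shift [ 0.002 -0.004  0.368] turn [0.    0.002 0.003] rows 2.7 w 0.0871 j [ 0.31  0.21 -0.74  1.78  0.15  1.21 -2.22]
```

View pics/close.png

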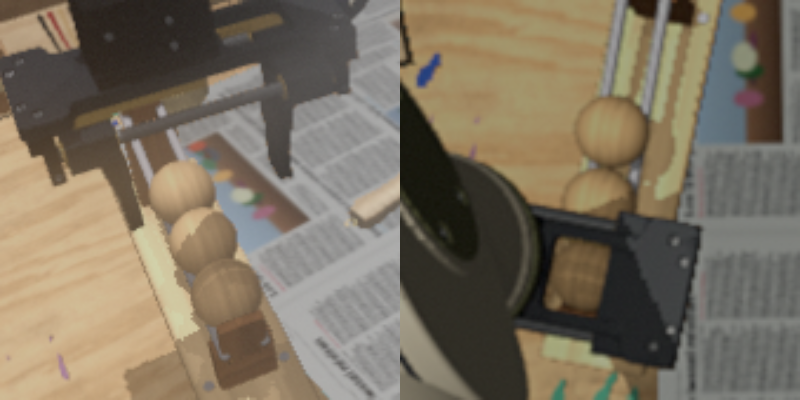

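The gripper straddles the end ball squarely: in the right half the ball shows at (580,275), centred in the gripper frame. The other two balls lie up the slope, clear of the fingers. I'll go down.

Request:
{"api": "drive_tool", "payload": {
  "increments": [
    [0.002, -0.003, 0.07, 0, 0, 0],
    [0.002, -0.003, 0.14, 0, 0, 0],
    [0.002, -0.003, 0.21, 0, 0, 0],
    [0.002, -0.003, 0.27, 0, 0, 0],
    [0.002, -0.003, 0.32, 0, 0, 0]
  ]
}}

```text
time: 2.7
ee_pos: [0.5015, 0.1373, 0.073]
eef_rot: [0.996, -0.091, -0.0, 0.001]
ft_force: [-0.3, -0.0, 0.3]
width: 0.0866
grip_force: 0.0
```

Request:
{"api": "drive_tool", "payload": {
  "increments": [
    [0, 0, 0.02, 0, 0, 0],
    [0, 0, 0.04, 0, 0, 0],
    [0, 0, 0.045, 0, 0, 0],
    [0, 0, 0.045, 0, 0, 0],
    [0, 0, 0.045, 0, 0, 0]
  ]
}}

```text
time: 3.12
ee_pos: [0.5021, 0.1391, 0.0613]
eef_rot: [0.996, -0.09, 0.001, -0.0]
ft_force: [1.0, -0.2, -0.3]
width: 0.0869
grip_force: 0.0
```

Request:
{"api": "drive_tool", "payload": {
  "increments": [
    [0, 0, 0, 0, 0, 0],
    [0, 0, 0, 0, 0, 0],
    [0, 0, 0, 0, 0, 0],
    [0, 0, 0, 0, 0, 0],
    [0, 0, 0, 0, 0, 0]
  ],
  "claw": 1,
  "force": 10
}}

```text
time: 3.53
ee_pos: [0.5016, 0.1392, 0.0606]
eef_rot: [0.996, -0.09, 0.0, 0.0]
ft_force: [-0.3, 0.0, 0.2]
width: 0.0616
grip_force: 0.0
```

Request:
{"api": "drive_tool", "payload": {
  "increments": [
    [0, 0, 0, 0, 0, 0],
    [0, 0, 0, 0, 0, 0],
    [0, 0, 0, 0, 0, 0],
    [0, 0, 0, 0, 0, 0],
    [0, 0, 0, 0, 0, 0]
  ]
}}

```text
time: 3.95
ee_pos: [0.5018, 0.14, 0.0608]
eef_rot: [0.996, -0.09, 0.0, -0.001]
ft_force: [0.4, 5.2, 2.3]
width: 0.0472
grip_force: 10.0
```

Request:
{"api": "drive_tool", "payload": {
  "increments": [
    [0, 0, -0.03, 0, 0, 0],
    [0, 0, -0.08, 0, 0, 0],
    [0, 0, -0.15, 0, 0, 0],
    [0, 0, -0.22, 0, 0, 0],
    [0, 0, -0.29, 0, 0, 0]
  ]
}}

```text
time: 4.37
ee_pos: [0.5011, 0.1383, 0.1486]
eef_rot: [0.996, -0.09, -0.0, 0.001]
ft_force: [0.6, -0.1, -0.5]
width: 0.0473
grip_force: 10.0
```

Request:
{"api": "drive_tool", "payload": {
  "increments": [
    [0, 0, -0.06, 0, 0, 0],
    [0, 0, -0.1, 0, 0, 0],
    [0, 0, -0.1, 0, 0, 0],
    [0, 0, -0.1, 0, 0, 0],
    [0, 0, -0.1, 0, 0, 0]
  ]
}}

```text
time: 4.78
ee_pos: [0.501, 0.1387, 0.1764]
eef_rot: [0.996, -0.09, -0.001, 0.0]
ft_force: [0.1, -0.4, -1.5]
width: 0.0469
grip_force: 10.0
```

```bash
python3 go.py 0.4925 -0.188 0.178 -0.181
python3 - <<'E'
from h import *
s=camera("scene");t=camera("top")
cv2.imwrite("pics/lift.png",np.hstack([cv2.resize(s[160:360,130:330],(400,400)),cv2.resize(t[150:290,140:280],(400,400))]))
E
```

```text
t 4.78 p [0.501  0.1387 0.1764] shift [ 0.168  1.076 -0.005] turn [0.001 0.002 0.   ] rows 7.8 w 0.0469 j [ 0.31  0.21 -0.74  1.77  0.15  1.23 -2.22]
```

View pics/lift.png

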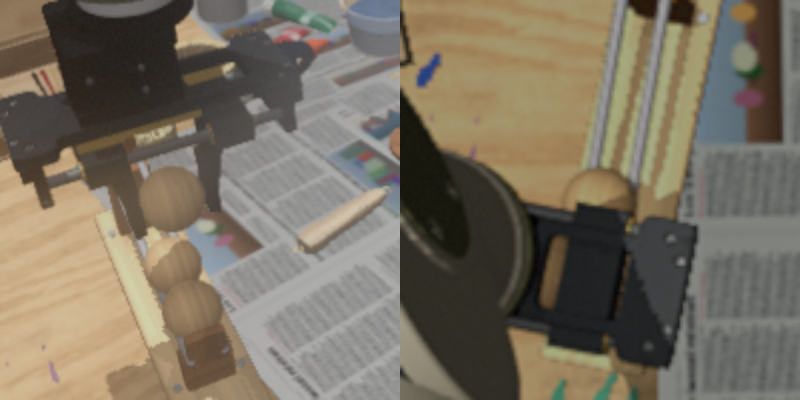

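The ball is held: left half (172,199). The other two have rolled down and rest on the rack against the stop at (192,310) and (173,265). Next I carry the ball over the cup.

Request:
{"api": "drive_tool", "payload": {
  "increments": [
    [0.01, 0.06, 0, 0, 0, 0],
    [0.03, 0.17, 0, 0, 0, 0],
    [0.05, 0.29, 0, 0, 0, 0],
    [0.07, 0.42, 0, 0, 0, 0],
    [0.085, 0.55, 0, 0, 0, 0]
  ]
}}

```text
time: 5.3
ee_pos: [0.4964, -0.0293, 0.1768]
eef_rot: [0.996, -0.09, -0.001, -0.0]
ft_force: [0.9, 0.0, -0.4]
width: 0.0473
grip_force: 10.0
```

Request:
{"api": "drive_tool", "payload": {
  "increments": [
    [0.02, 0.13, 0, 0, 0, 0],
    [0.04, 0.25, 0, 0, 0, 0],
    [0.06, 0.37, 0, 0, 0, 0],
    [0.075, 0.46, 0, 0, 0, 0],
    [0.083, 0.525, 0, 0, 0, 0]
  ]
}}

```text
time: 5.72
ee_pos: [0.4922, -0.1905, 0.1764]
eef_rot: [0.996, -0.092, -0.001, 0.0]
ft_force: [-0.8, -0.2, -0.4]
width: 0.047
grip_force: 10.0
```

Request:
{"api": "drive_tool", "payload": {
  "increments": [
    [0, 0, 0.07, 0, 0, 0],
    [0, 0, 0.14, 0, 0, 0],
    [0, 0, 0.2, 0, 0, 0],
    [0, 0, 0.25, 0, 0, 0],
    [0, 0, 0.25, 0, 0, 0]
  ]
}}

```text
time: 6.13
ee_pos: [0.4909, -0.1864, 0.0987]
eef_rot: [0.996, -0.09, -0.003, -0.001]
ft_force: [-0.6, 0.3, 0.1]
width: 0.0474
grip_force: 10.0
```

```bash
python3 go.py 0.4925 -0.188 0.055 -0.181
python3 - <<'E'
from h import *
s=camera("scene");t=camera("top")
cv2.imwrite("pics/cup.png",np.hstack([cv2.resize(s[190:290,330:430],(400,400),interpolation=2),cv2.resize(t[205:305,325:425],(400,400),interpolation=2)]))
E
```

```text
t 6.13 p [ 0.4909 -0.1864  0.0987] shift [0.007 0.005 0.146] turn [-0.002  0.008  0.001] rows 1.0 w 0.0474 j [ 0.71  0.27 -0.49  1.84  0.14  1.07 -1.58]
```

View pics/cup.png

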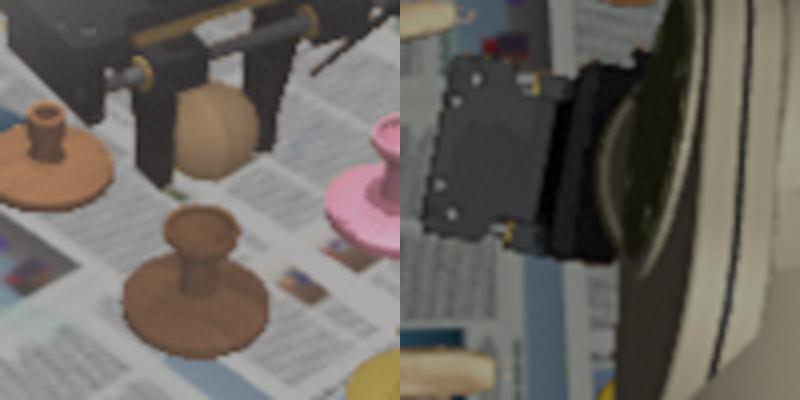

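Run:
```python
from h import *
b=onz("scene",382.5-.4,222.75-.4,.1155);c=onz("scene",380.3,245.4,.055);print("ball",b,"cup",c,"seen minus tcp",b[:2]-read_state()["ee_pos"][:2])
# independent check: foot disc of the wide post, by colour, both views at foot top
for n,x0,y0 in(("scene",355,235),("top",350,230)):
    im=cv2.imread(f"pics/{n}0.png")[y0:y0+48,x0:x0+52]
    h=cv2.cvtColor(im,cv2.COLOR_BGR2HSV);m=cv2.inRange(h,(5,90,40),(18,255,255))
    k=max(cv2.findContours(m,0,2)[0],key=cv2.contourArea);e=cv2.fitEllipse(cv2.convexHull(k));print(n,e,onz(n,e[0][0]+x0,e[0][1]+y0,.012 if n=="top" else .015))
```

```text
ball [ 0.48897238 -0.18573854  0.1155    ] cup [ 0.49361094 -0.19088808  0.055     ] seen minus tcp [-0.00388907  0.0011154 ]
scene ((23.770206451416016, 25.866722106933594), (36.832740783691406, 38.07500457763672), 143.00418090820312) [ 0.49407272 -0.19064864  0.015     ]
top ((24.219013214111328, 22.905263900756836), (35.544376373291016, 35.99347686767578), 144.30697631835938) [ 0.49350003 -0.18946352  0.012     ]
```

Request:
{"api": "drive_tool", "payload": {
  "increments": [
    [0.01, 0.005, 0, 0, 0, 0],
    [0.014, 0.008, 0.03, 0, 0, 0],
    [0.014, 0.008, 0.06, 0, 0, 0],
    [0.014, 0.008, 0.08, 0, 0, 0],
    [0.014, 0.008, 0.08, 0, 0, 0]
  ]
}}

```text
time: 6.65
ee_pos: [0.496, -0.19, 0.0768]
eef_rot: [0.996, -0.09, -0.001, -0.0]
ft_force: [-0.5, -0.5, -1.7]
width: 0.0474
grip_force: 10.0
```

Request:
{"api": "drive_tool", "payload": {
  "increments": [
    [0, 0, 0, 0, 0, 0],
    [0, 0, 0, 0, 0, 0],
    [0, 0, 0, 0, 0, 0],
    [0, 0, 0, 0, 0, 0],
    [0, 0, 0, 0, 0, 0]
  ]
}}

```text
time: 7.07
ee_pos: [0.4972, -0.1903, 0.0788]
eef_rot: [0.996, -0.09, 0.0, 0.0]
ft_force: [-0.0, -0.1, -0.3]
width: 0.0471
grip_force: 10.0
```

```bash
python3 go.py 0.4945 -0.1895 0.0575 -0.181
python3 - <<'E'
from h import *
s=camera("scene")
cv2.imwrite("pics/cup2.png",cv2.resize(s[200:290,330:430],(600,540),interpolation=2))
E
```

```text
t 7.07 p [ 0.4972 -0.1903  0.0788] shift [-0.009 -0.001  0.071] turn [ 0.    -0.001  0.001] rows 0.5 w 0.0471 j [ 0.7   0.3  -0.48  1.85  0.16  1.03 -1.6 ]
```

View pics/cup2.png

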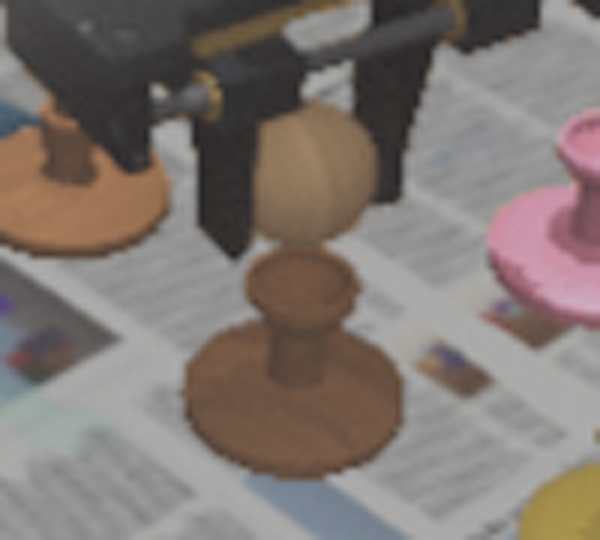

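Run:
```python
from h import *
for z in (.0935,.0955,.0975): print("ball",onz("scene",380.9,228.1,z))
```

```text
ball [ 0.49792546 -0.19319084  0.0935    ]
ball [ 0.49606164 -0.19122986  0.0955    ]
ball [ 0.49419782 -0.18926888  0.0975    ]
```

Request:
{"api": "drive_tool", "payload": {
  "increments": [
    [-0.004, 0, 0.01, 0, 0, 0],
    [-0.007, 0, 0.02, 0, 0, 0],
    [-0.007, 0, 0.03, 0, 0, 0],
    [-0.007, 0, 0.04, 0, 0, 0],
    [-0.007, 0, 0.045, 0, 0, 0]
  ]
}}

```text
time: 7.53
ee_pos: [0.4946, -0.1898, 0.0644]
eef_rot: [0.996, -0.09, -0.0, -0.0]
ft_force: [-0.4, 1.0, -0.9]
width: 0.0474
grip_force: 10.0
```

Request:
{"api": "drive_tool", "payload": {
  "increments": [
    [0, 0, 0, 0, 0, 0],
    [0, 0, 0, 0, 0, 0],
    [0, 0, 0, 0, 0, 0],
    [0, 0, 0, 0, 0, 0],
    [0, 0, 0, 0, 0, 0]
  ]
}}

```text
time: 7.95
ee_pos: [0.495, -0.1899, 0.0652]
eef_rot: [0.996, -0.09, 0.0, 0.0]
ft_force: [0.0, -0.2, -0.7]
width: 0.0471
grip_force: 10.0
```

Request:
{"api": "drive_tool", "payload": {
  "increments": [
    [0, 0, 0.005, 0, 0, 0],
    [0, 0, 0.01, 0, 0, 0],
    [0, 0, 0.015, 0, 0, 0],
    [0, 0, 0.018, 0, 0, 0],
    [0, 0, 0.018, 0, 0, 0]
  ]
}}

```text
time: 8.37
ee_pos: [0.4948, -0.1898, 0.0594]
eef_rot: [0.996, -0.09, -0.0, -0.0]
ft_force: [-0.3, -0.2, -0.9]
width: 0.0474
grip_force: 10.0
```

Request:
{"api": "drive_tool", "payload": {
  "increments": [
    [0, 0, 0.002, 0, 0, 0],
    [0, 0, 0.004, 0, 0, 0],
    [0, 0, 0.006, 0, 0, 0],
    [0, 0, 0.006, 0, 0, 0],
    [0, 0, 0.006, 0, 0, 0]
  ]
}}

```text
time: 8.78
ee_pos: [0.4951, -0.1899, 0.058]
eef_rot: [0.996, -0.09, 0.0, 0.0]
ft_force: [-0.4, 0.0, 2.1]
width: 0.0474
grip_force: 10.0
```

Request:
{"api": "drive_tool", "payload": {
  "increments": [
    [0, 0, 0.002, 0, 0, 0],
    [0, 0, 0.003, 0, 0, 0],
    [0, 0, 0.003, 0, 0, 0],
    [0, 0, 0.003, 0, 0, 0],
    [0, 0, 0.003, 0, 0, 0]
  ],
  "force": 3
}}

```text
time: 9.2
ee_pos: [0.4949, -0.1901, 0.057]
eef_rot: [0.996, -0.09, 0.0, 0.0]
ft_force: [-1.9, -2.6, 3.3]
width: 0.0476
grip_force: 3.0
```

Request:
{"api": "drive_tool", "payload": {
  "increments": [
    [-0.002, 0.003, 0, 0, 0, 0],
    [-0.002, 0.003, 0, 0, 0, 0],
    [-0.002, 0.003, 0, 0, 0, 0],
    [-0.002, 0.003, 0, 0, 0, 0],
    [-0.002, 0.003, 0, 0, 0, 0]
  ]
}}

```text
time: 9.62
ee_pos: [0.4942, -0.1906, 0.0569]
eef_rot: [0.996, -0.09, 0.0, -0.0]
ft_force: [-0.5, 0.0, 0.2]
width: 0.0474
grip_force: 3.0
```

Request:
{"api": "drive_tool", "payload": {
  "increments": [
    [0, 0, 0, 0, 0, 0],
    [0, 0, 0, 0, 0, 0],
    [0, 0, 0, 0, 0, 0],
    [0, 0, 0, 0, 0, 0],
    [0, 0, 0, 0, 0, 0]
  ],
  "claw": 0.38
}}

```text
time: 10.03
ee_pos: [0.4942, -0.1906, 0.0569]
eef_rot: [0.996, -0.09, 0.0, 0.0]
ft_force: [0.4, -0.8, 0.2]
width: 0.0538
grip_force: 0.0
```

Request:
{"api": "drive_tool", "payload": {
  "increments": [
    [0, 0, 0, 0, 0, 0],
    [0, 0, 0, 0, 0, 0],
    [0, 0, 0, 0, 0, 0],
    [0, 0, 0, 0, 0, 0],
    [0, 0, 0, 0, 0, 0]
  ],
  "claw": 0.1
}}

```text
time: 10.45
ee_pos: [0.4942, -0.1907, 0.057]
eef_rot: [0.996, -0.09, 0.0, 0.0]
ft_force: [-0.6, -0.2, -0.1]
width: 0.0758
grip_force: 0.0
```

Request:
{"api": "drive_tool", "payload": {
  "increments": [
    [0, 0, 0, 0, 0, 0],
    [0, 0, 0, 0, 0, 0],
    [0, 0, 0, 0, 0, 0],
    [0, 0, 0, 0, 0, 0],
    [0, 0, 0, 0, 0, 0]
  ]
}}

```text
time: 10.87
ee_pos: [0.4942, -0.1907, 0.057]
eef_rot: [0.996, -0.09, 0.0, 0.0]
ft_force: [-0.0, 0.1, 0.3]
width: 0.0783
grip_force: 0.0
```

Run:
```python
from h import *
s=camera("scene")
cv2.imwrite("pics/rel.png",cv2.resize(s[200:290,330:430],(600,540),interpolation=2))
```

```text
(no output)
```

View pics/rel.png

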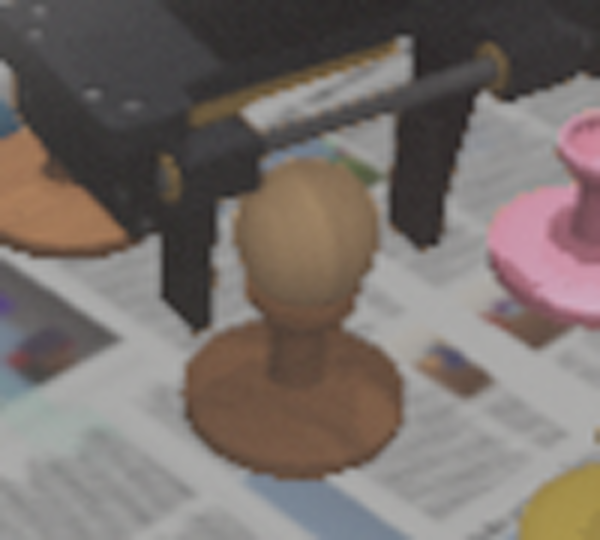

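The ball sits in the wide cup at crop (307,232), with both fingers clear of it. I'll back away straight up.

Request:
{"api": "drive_tool", "payload": {
  "increments": [
    [0, 0, -0.03, 0, 0, 0],
    [0, 0, -0.08, 0, 0, 0],
    [0, 0, -0.15, 0, 0, 0],
    [0, 0, -0.22, 0, 0, 0],
    [0, 0, -0.29, 0, 0, 0]
  ]
}}

```text
time: 11.33
ee_pos: [0.4942, -0.1905, 0.1456]
eef_rot: [0.996, -0.09, 0.0, 0.0]
ft_force: [0.3, -0.0, -0.5]
width: 0.0781
grip_force: 0.0
```

Request:
{"api": "drive_tool", "payload": {
  "increments": [
    [0, 0, -0.08, 0, 0, 0],
    [0, 0, -0.14, 0, 0, 0],
    [0, 0, -0.17, 0, 0, 0],
    [0, 0, -0.17, 0, 0, 0],
    [0, 0, -0.17, 0, 0, 0]
  ]
}}

```text
time: 11.75
ee_pos: [0.4941, -0.1907, 0.1948]
eef_rot: [0.996, -0.09, 0.0, 0.0]
ft_force: [-0.5, 0.3, -1.0]
width: 0.0783
grip_force: 0.0
```

Request:
{"api": "drive_tool", "payload": {
  "increments": [
    [0, 0, 0, 0, 0, 0],
    [0, 0, 0, 0, 0, 0],
    [0, 0, 0, 0, 0, 0],
    [0, 0, 0, 0, 0, 0],
    [0, 0, 0, 0, 0, 0]
  ]
}}

```text
time: 12.17
ee_pos: [0.494, -0.1905, 0.1945]
eef_rot: [0.996, -0.09, -0.0, -0.0]
ft_force: [-0.6, 1.2, 0.2]
width: 0.078
grip_force: 0.0
```

Run:
```python
from h import *
cv2.imwrite("pics/end.png",camera("scene")[160:400,150:470])
```

```text
(no output)
```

View pics/end.png

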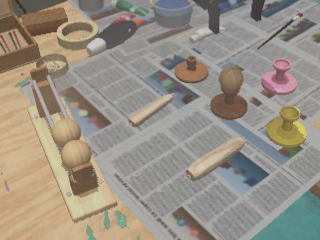

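The ball rests in the wide cup at crop (231,82). The other two are on the rack against the stop at (76,155) and (66,131), and the gripper is clear.

```bash
python3 -c "from bench import *;print(close_job())"
```

```text
the job is handed in; nothing more can be done
None
```

The lowest ball is set in the wide wooden cup and released, the other two balls rolled down and rest at the rack's stop, and the job was handed in at about 12 s of the 37 s allowed.

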